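# Clear a tipped core off a free-spinning rewind platter

### The arm

A 6-joint arm with a two-finger parallel gripper is mounted at the origin on the work surface. World frame = base frame: x ahead of the robot, y to its left, z up, the work surface at z = 0. Lengths are in m, angles in rad, forces in N, time in s.
With the tool pointing down it reaches from about 0.35 to 0.975 m from the base axis. Payload 7.1 kg.
Tool frame: the origin (TCP) lies between the finger pads; the fingertips stand 17 mm ahead of it and the grasp point (between the pads) lies 2 mm behind it; z points along the fingers, y is the line along which they close (so a half turn about z gives the same grasp; the last joint's range is limited). The gripper opens to 88 mm and grips with 3 to 60 N. Pads are 20 mm wide; open, the fingers measure 115 mm over their backs; the gripper's body (75 mm by 178 mm) begins 61 mm behind the grasp point.
Start: joints at [1.126, 0.423, 1.63, -0, 1.089, -0.019], TCP at [0.258, 0.569, 0.24] pointing down, gripper open.
Joint ranges: [-3, 3], [-0.9, 2.11], [0.09, 2.58], [-1.31, 4.45], [0.11, 2.69], [-2.54, 2.54]. Speed limits (rad/s): [2.39, 2.39, 3.01, 3.14, 3.14, 3.14].

### API

Orientations are given as [roll, pitch, yaw] about the fixed x, y, z axes, in that order (R = Rz(yaw) Ry(pitch) Rx(roll)).
In Python, from plant import robot, cams, workorder, models gives the robot as it stands.
- The arm moves only by the tool servo_tool, never from a script. Its argument "commands" is one flat list of numbers, 5 for each row, row after row: the shift along the world's x, y, z in mm, then the turn about the world's z in rad, then the gripper command: -1 is shut, 1 is fully open, values between are in proportion. A call has 1 to 5 rows; each row is the pose to reach, as a shift and turn from the pose commanded when the call began; what a row does not reach only later rows make up. A row lasts 1/12 s, in which the tool goes at most 41.7 mm and 7.16 degrees, less where a joint would pass 70% of its speed; a pose out of reach is approached as far as the arm can. A call with a gripper value outside its range is refused whole. The fingers move at their own pace and stop on an object; "newtons" is the grip in N (left out, the last holds). Time passes only in rows, so rows that repeat a pose let the fingers close. It gives the time, the measured TCP pose, the force, the opening and the grip force at its end, in the units of the state.
- robot.observe(): the state, without advancing time (a new reading comes with each control period).
- cams.read_camera(name): name is "scene" or "top" or "wrist"; returns the picture (384x512x3 uint8, red, green, blue); there is no depth.
- cams.camera_params(name): a dict with "mtx" (3x3 intrinsics, pixels), "R" (3x3) and "t" (3): a world point X has camera coordinates R X + t. Camera axes: x right, y down, z forward; pixel columns grow to the right and rows downward; lengths in m; the calibration is good to about 2 mm. A picture is of the moment at which its call begins: read the wrist's pose just before it. camera_params takes no time and is no camera call; for the wrist camera it gives the pose at the moment of the call.
- workorder.close_job(): hands the job in; it is judged then, once.
Trained networks look in the newest picture that a camera, given by its name, has taken for a name from the list of things; names that differ only in an ending like _2 or _b are one class to them, and where a whole thing is asked for, a point or a joint stands for the part that bears it (a point fixed in the world has none). Each returns a list of dicts, best first, with "conf" (0 to 1); they miss things now and then, are a little off and sometimes report something else, mostly with a low value. They report only what shows in the picture. A call takes as long as a camera call. They do not tell look-alikes from the thing itself.
- models.recognise(target, camera): "position" ([x, y, z] in m, in world coordinates, good to about 4 mm: the middle of the surface that is visible of it).
- models.pinpoint(target, camera): "position" ([x, y, z] in m, in world coordinates, good to about 4 mm: a listed point, or the origin of a listed thing).
The state is a dict: "time": time; "q": joint angles; "qd": joint speeds; "joint_torque": joint torques, N m; "tool_pos": TCP position; "eef_rot": TCP orientation; "ft_force": force on the tool from outside, world axes, zero at the start; "torque": the same for the moment, N m; "finger_gap": finger opening in m; "gripper_force": force on a finger pad.
Only numpy, scipy, OpenCV 4.12 (cv2) and the standard library are available. Lean on these libraries where they do the work, as an engineer would, in place of code of your own. Each camera call takes 0.05 s, during which the arm holds its last target. There are 200 camera calls.

### The job

A blue core has tipped over on the free-spinning rewind platter and lies under the yellow wire guard. Turn the platter gently by its red pegs until the blue core is out on the open side, lift it off without knocking over the two cores standing on the platter, and lay it flat in the red reject tray. Leave the platter at rest with both standing cores still upright on it, and do not move the tape roll or the aluminium roller that stand beside it.

Things in the scene. Friction and masses are not known exactly. Their poses are not given: they have to be found in the camera images.
- stand: fixed foot of the rewind stand, origin on the bench under the platter's axis. Its -x axis points to the open side (roughly towards the robot, within 20 degrees). It also carries the fixed yellow guard
- guard_edge (a point): middle of the guard's open edge, 150 mm above the bench. The guard is a level grid (frame bars 8 mm, wires 4 mm thick and 45 mm apart) over the part of the platter from here on in the stand's +x, out to 215 mm, on three posts (stand x, y = 40, 205; 40, -205; 215, 0 mm). Nothing can be lifted through it; all on the -x side of this edge is open from above
- platter (a joint): angle of the platter, rad, counterclockwise from above positive, no stops within many turns. A light wood disc, 360 mm diameter, 15 mm thick, its top 60 mm above the bench, 0.7 kg. It spins freely: after a gentle push it coasts for about a second. Four upright red pegs stand on it and turn with it, passing under the guard as the cores do
- spindle_top (a point): top of the aluminium spindle at the platter's centre, 30 mm diameter, 50 mm tall, 110 mm above the bench
- peg0 (a point): centre of the top of a red peg, 115 mm above the bench; the peg is 16 mm diameter, 55 mm tall, 163 mm from the platter's axis
- peg1 (a point): centre of the top of the next red peg counterclockwise, 90 degrees on, same size
- peg2 (a point): centre of the top of the next red peg counterclockwise, 90 degrees on, same size
- peg3 (a point): centre of the top of the next red peg counterclockwise, 90 degrees on, same size
- tipped_core: the tipped blue core: a stiff plastic tube, square with wide chamfers (46 mm over the flats, each flat 28 mm wide), 80 mm long, 5 mm wall, 40 to 85 g, open at both ends, lying on a flat on the platter; it can roll over if jerked. Its own x axis is the tube's axis; the origin is on the outside, under the middle as it first lies. At the start it points roughly away from the spindle
- core_mid (a point): centre of the tipped blue core, on the tube's axis at half length (23 mm above what it lies on)
- kraft_core: brown cardboard core standing on the platter, 60 mm outside diameter, 50 mm tall; origin at the centre of its underside, z up its axis
- black_core: black core standing on the platter, 60 mm outside diameter, 50 mm tall; origin at the centre of its underside, z up its axis
- reject_tray: red open reject tray fixed on the bench, empty, outside 240 (x) by 170 (y) by 45 mm high, walls and floor 4 mm; origin at the centre of its underside. It may be on the left or on the right; the like grey tray on the other side holds stock
- stock_tray: grey open tray, same size, fixed, with three cores lying in it; origin at the centre of its underside; not to be used
- tape_roll: red tape roll, 90 mm diameter, 48 mm high, loose on the bench; origin at the centre of its underside
- roller: loose aluminium roller standing on the bench, 70 mm diameter, 170 mm tall; origin at the centre of its underside
Things that resemble listed ones, but are neither listed nor needed, are in the scene too. There is more than one size of the kraft_core; the one meant has the size given above.

How it is judged:
By the outcome, as a careful person would: the job done as asked, in the order asked, and still so for the second after the job is handed in, with the robot touching nothing.
It also fails if it takes over 72 s, if anything falls off the work surface, if the arm or the gripper's body presses on something with over 40 N, if the wrist force passes 120 N, or if a joint passes its speed limit or range.

## Working session

There is one attempt and no reset: what is moved stays moved. The work goes in short steps, Python scripts to look and compute and a tool call to move; the robot and the scene stay as the last step left them, time stands still between calls to the robot, and variables do not carry over. Pictures are saved under pics/ and viewed, at most 10 in all, crops included, and the job is handed in when it is done.

Besides the shell and the picture viewer there is one more tool, called after "Call:" as name(argument=value, ...) on one line, values as JSON. servo_tool: Moves the arm, as the interface text tells. Its arguments: {"type":"object","properties":{"commands":{"type":"array"},"newtons":{"type":"number"}},"required":["commands"]}

```bash
mkdir -p pics
cat > h.py <<'E'
import numpy as np, cv2
from plant import robot, cams, workorder, models
def save(cam,name,crop=None,scale=1):
    im=cams.read_camera(cam)[:,:,::-1]
    if crop: im=im[crop[1]:crop[3],crop[0]:crop[2]]
    im=cv2.resize(im,None,fx=scale,fy=scale,interpolation=cv2.INTER_CUBIC)
    cv2.imwrite('pics/'+name,im)
def ray(cam,u,v,z):
    p=cams.camera_params(cam);R,t,K=map(np.array,(p['R'],p['t'],p['mtx']))
    c=-R.T@t; d=R.T@np.linalg.inv(K)@[u,v,1]; return c+d*(z-c[2])/d[2]
def proj(cam,X):
    p=cams.camera_params(cam);R,t,K=map(np.array,(p['R'],p['t'],p['mtx']))
    x=K@(R@np.array(X)+t); return x[:2]/x[2]
E
python3 - <<'E'
from h import *
save('scene','s0.png',scale=1.5);save('top','t0.png',scale=1.5)
for n in ['spindle_top','peg0','peg1','peg2','peg3','core_mid','guard_edge','kraft_core','black_core','reject_tray','stand','tape_roll','roller','tipped_core']:
    print(n,[(np.round(d['position'],3).tolist(),round(d['conf'],2),proj('top',d['position']).round().tolist()) for d in models.pinpoint(n,'top')][:5])
s=robot.observe();print(s['time'],s['tool_pos'],s['eef_rot'],s['finger_gap'])
E
```

```text
spindle_top [([0.607, 0.011, 0.113], 0.88, [237.0, 160.0])]
peg0 [([0.459, -0.076, 0.115], 0.96, [262.0, 204.0]), ([0.686, -0.13, 0.112], 0.81, [278.0, 138.0]), ([0.742, 0.098, 0.117], 0.79, [212.0, 121.0]), ([0.433, -0.358, -0.001], 0.68, [339.0, 213.0]), ([0.517, 0.154, 0.114], 0.56, [195.0, 186.0])]
peg1 [([0.459, -0.076, 0.115], 0.96, [262.0, 204.0]), ([0.686, -0.13, 0.112], 0.81, [278.0, 138.0]), ([0.742, 0.098, 0.117], 0.79, [212.0, 121.0]), ([0.433, -0.358, -0.001], 0.68, [339.0, 213.0]), ([0.517, 0.154, 0.114], 0.56, [195.0, 186.0])]
peg2 [([0.459, -0.076, 0.115], 0.96, [262.0, 204.0]), ([0.686, -0.13, 0.112], 0.81, [278.0, 138.0]), ([0.742, 0.098, 0.117], 0.79, [212.0, 121.0]), ([0.433, -0.358, -0.001], 0.68, [339.0, 213.0]), ([0.517, 0.154, 0.114], 0.56, [195.0, 186.0])]
peg3 [([0.459, -0.076, 0.115], 0.96, [262.0, 204.0]), ([0.686, -0.13, 0.112], 0.81, [278.0, 138.0]), ([0.742, 0.098, 0.117], 0.79, [212.0, 121.0]), ([0.433, -0.358, -0.001], 0.68, [339.0, 213.0]), ([0.517, 0.154, 0.114], 0.56, [195.0, 186.0])]
core_mid [([0.67, 0.046, 0.081], 0.6, [228.0, 144.0])]
guard_edg
[... 184 characters left out ...]
 [261.0, 174.0])]
black_core [([0.522, 0.052, 0.06], 0.59, [226.0, 186.0]), ([0.608, 0.011, 0.11], 0.53, [237.0, 160.0]), ([0.742, 0.098, 0.118], 0.28, [212.0, 121.0]), ([0.462, -0.072, 0.114], 0.23, [261.0, 203.0])]
reject_tray [([0.441, 0.373, 0.003], 0.84, [139.0, 208.0]), ([0.697, 0.423, 0.002], 0.61, [128.0, 139.0]), ([0.609, 0.012, 0.108], 0.42, [237.0, 160.0])]
stand [([0.6, 0.012, -0.0], 0.79, [239.0, 166.0])]
tape_roll [([0.692, -0.39, -0.0], 0.69, [348.0, 142.0])]
roller [([0.7, 0.424, 0.003], 0.93, [128.0, 138.0])]
tipped_core [([0.667, 0.047, 0.062], 0.56, [228.0, 145.0])]
0.8 [0.25810805 0.56917327 0.2396755 ] [-3.14155570e+00  1.39876491e-07  2.71579200e+00] 0.08802521405628347
```

View pics/t0.png

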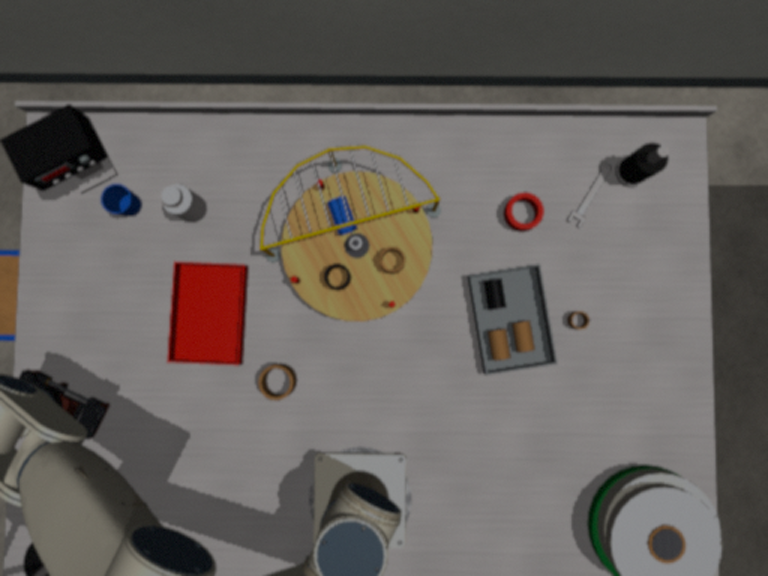

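View pics/s0.png

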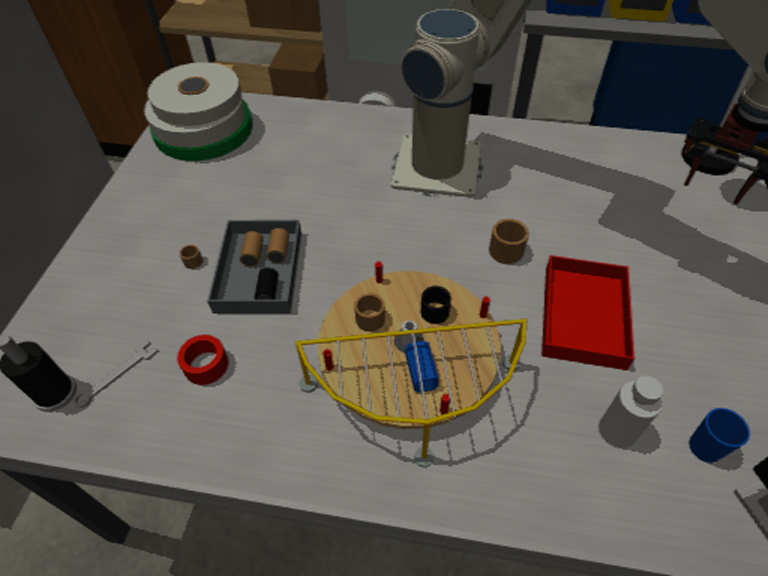

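The top picture (768 px wide) shows:
- The spindle is at (357,243), with red pegs at (321,185), (417,209), (391,305) and (294,280).
- The red tray is on the left at (209,313), and the roller is at (177,200).
- **Blue candidates:** the tube under the guard at (341,210) and a cup at (120,200). The tube is the tipped core, because it lies on the platter under the guard.
- **Brown candidates:** (390,260) on the platter, (277,381) and (578,320) on the bench. The one on the platter is the kraft_core.

I'll confirm this in one crop.

Run:
```python
from h import *
save('top','c0.png',(160,85,310,225),4)
```

```text
(no output)
```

View pics/c0.png

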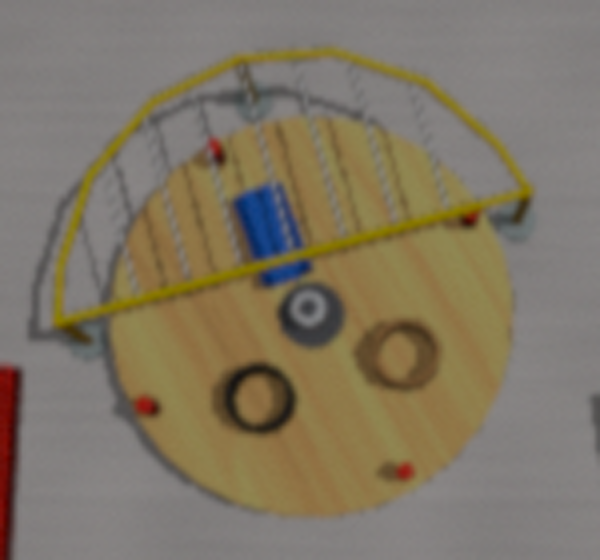

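Call:
servo_tool(commands=[20,-28,0,0,-1,43,-61,0,0,-1,66,-94,0,0,-1,90,-127,0,0,-1,113,-160,0,0,-1], newtons=10)

```text
time: 1.27
tool_pos: [0.3718, 0.4078, 0.2398]
eef_rot: [3.141, 0.0, 2.717]
ft_force: [0.6, -0.5, -0.1]
finger_gap: 0.0578
gripper_force: 0.0
```

The crop confirms the blue tube under the guard at (268,235), the black core at (258,397) and the 60 mm kraft core at (398,355), both standing on the platter. Pegs are at (212,150), (467,215), (402,470) and (147,405).

Call:
servo_tool(commands=[22,-31,0,0,-1,45,-62,0,0,-1,68,-94,0,0,-1,91,-126,0,0,-1,113,-158,0,0,-1])

```text
time: 1.68
tool_pos: [0.4851, 0.2495, 0.2399]
eef_rot: [3.141, 0.0, 2.716]
ft_force: [0.3, 0.2, -0.1]
finger_gap: 0.0247
gripper_force: 0.0
```

Call:
servo_tool(commands=[20,-28,0,0,-1,40,-56,0,0,-1,57,-80,0,0,-1,60,-85,-20,0,-1,60,-85,-40,0,-1])

```text
time: 2.1
tool_pos: [0.5465, 0.1644, 0.2005]
eef_rot: [3.139, 0.003, 2.713]
ft_force: [-0.2, -0.1, -1.3]
finger_gap: 0.0008
gripper_force: 0.0
```

Call:
servo_tool(commands=[0,0,-25,0,-1,0,0,-50,0,-1,0,0,-75,0,-1,0,0,-95,0,-1,0,0,-98,0,-1])

```text
time: 2.52
tool_pos: [0.542, 0.1655, 0.0984]
eef_rot: [-3.138, -0.004, 2.716]
ft_force: [-1.2, -0.2, -0.3]
finger_gap: 0.0006
gripper_force: 0.0
```

Run:
```python
from h import *
im=cams.read_camera('top')
for n in ['peg0','spindle_top']:
    print(n,[(np.round(d['position'],3).tolist(),round(d['conf'],2)) for d in models.pinpoint(n,'top')][:5])
s=robot.observe();print(s['time'],s['tool_pos'],s['q'],s['finger_gap'])
c=np.array([601,11.5])
for a in range(110,280,6):
    print(a,(c+163*np.array([np.cos(np.radians(a)),np.sin(np.radians(a))])).round().tolist())
```

```text
peg0 [([0.74, 0.097, 0.12], 0.82), ([0.518, 0.151, 0.11], 0.81), ([0.687, -0.128, 0.114], 0.73), ([0.46, -0.073, 0.114], 0.73)]
spindle_top [([0.604, 0.011, 0.109], 0.62), ([0.666, 0.046, 0.062], 0.54)]
2.6667 [0.54450672 0.16631589 0.10217603] [ 2.75546014e-01  5.35032135e-01  1.83628623e+00 -1.63079507e-05
  7.69997809e-01 -8.69447799e-01] 0.0004732208131514496
110 [545.0, 165.0]
116 [530.0, 158.0]
122 [515.0, 150.0]
128 [501.0, 140.0]
134 [488.0, 129.0]
140 [476.0, 116.0]
146 [466.0, 103.0]
152 [457.0, 88.0]
158 [450.0, 73.0]
164 [444.0, 56.0]
170 [440.0, 40.0]
176 [438.0, 23.0]
182 [438.0, 6.0]
188 [440.0, -11.0]
194 [443.0, -28.0]
200 [448.0, -44.0]
206 [454.0, -60.0]
212 [463.0, -75.0]
218 [473.0, -89.0]
224 [484.0, -102.0]
230 [496.0, -113.0]
236 [510.0, -124.0]
242 [524.0, -132.0]
248 [540.0, -140.0]
254 [556.0, -145.0]
260 [573.0, -149.0]
266 [590.0, -151.0]
272 [607.0, -151.0]
278 [624.0, -150.0]
```

Call:
servo_tool(commands=[-1.5,-2.5,0,0,-1,-4,-3.5,0,0.02,-1,-7,-4.5,0,0.04,-1,-10.5,-6,0,0.06,-1,-14.5,-8,0,0.08,-1])

```text
time: 3.08
tool_pos: [0.5295, 0.1581, 0.1023]
eef_rot: [3.141, 0.001, 2.798]
ft_force: [-0.2, -0.6, -0.5]
finger_gap: 0.0005
gripper_force: 0.0
```

Call:
servo_tool(commands=[-5,-2.5,0,0.02,-1,-11,-6,0,0.04,-1,-17.5,-10,0,0.06,-1,-24.5,-14.5,0,0.08,-1,-31,-20,0,0.1,-1])

```text
time: 3.5
tool_pos: [0.4976, 0.1377, 0.1016]
eef_rot: [-3.141, -0.0, 2.898]
ft_force: [0.3, -0.2, 0.2]
finger_gap: 0.0002
gripper_force: 0.0
```

```bash
cat > pegs.py <<'E'
from h import *
cams.read_camera('top')
c=np.array([.601,.0115])
for n in ['peg0','core_mid','kraft_core','black_core']:
    o=[]
    for d in models.pinpoint(n,'top')[:5]:
        p=np.array(d['position']);e=p[:2]-c
        o.append((p.round(3).tolist(),round(d['conf'],2),round(float(np.degrees(np.arctan2(e[1],e[0]))%360),1),round(float(np.hypot(*e)),3)))
    print(n,*o,sep='\n  ')
s=robot.observe();print(s['time'],s['tool_pos'],s['eef_rot'],s['ft_force'],s['q'][5])
E
python3 pegs.py
```

```text
peg0
  ([0.723, -0.098, 0.115], 0.67, 317.9, 0.164)
  ([0.713, 0.132, 0.117], 0.61, 47.1, 0.165)
  ([0.49, -0.108, 0.114], 0.57, 227.1, 0.164)
  ([0.7, 0.419, 0.001], 0.26, 76.4, 0.419)
core_mid
  ([0.657, 0.064, 0.08], 0.72, 43.3, 0.077)
kraft_core
  ([0.479, 0.124, 0.112], 0.64, 137.2, 0.166)
  ([0.438, -0.522, 0.0], 0.53, 253.0, 0.557)
  ([0.591, -0.081, 0.057], 0.46, 263.6, 0.093)
black_core
  ([0.516, 0.029, 0.058], 0.45, 168.6, 0.087)
3.75 [0.4989008  0.13822386 0.10180375] [3.14133037e+00 4.43428347e-04 2.89539369e+00] [-0.0379796   0.60054006 -0.01525221] -1.0773447118941424
```

The platter follows: the peg moved from 121.5° to 137°, and the cores turned with it. Next I'll work out the rest of the arc.

Run:
```python
import numpy as np
ph=[129,130.5,132.5,135,138]; 
while ph[-1]<246: ph.append(ph[-1]+3)
ph+=[248.5,250.5,252,253,254]
P=np.array([[601+163*np.cos(np.radians(a)),11.5+163*np.sin(np.radians(a))] for a in ph])
P[0]=[498.6,138.2]
for i in range(0,len(ph)-1,5):
    print(ph[i],(P[i+1:i+6]-P[i]).round(1).tolist())
```

```text
129 [[-3.5, -2.8], [-7.7, -6.5], [-12.9, -11.4], [-18.7, -17.6], [-24.3, -24.1]]
141 [[-5.2, -6.8], [-10.0, -13.8], [-14.5, -21.1], [-18.6, -28.6], [-22.2, -36.3]]
156 [[-3.3, -7.9], [-6.1, -15.9], [-8.5, -24.1], [-10.5, -32.4], [-12.1, -40.8]]
171 [[-1.1, -8.5], [-1.8, -17.0], [-2.0, -25.5], [-1.8, -34.0], [-1.1, -42.5]]
186 [[1.1, -8.5], [2.7, -16.9], [4.7, -25.1], [7.1, -33.3], [9.9, -41.4]]
201 [[3.3, -7.9], [6.9, -15.6], [11.0, -23.1], [15.5, -30.4], [20.3, -37.4]]
216 [[5.2, -6.8], [10.7, -13.3], [16.6, -19.4], [22.8, -25.3], [29.3, -30.9]]
231 [[6.8, -5.2], [13.8, -10.0], [21.1, -14.5], [28.6, -18.6], [36.3, -22.2]]
246 [[6.6, -2.8], [11.9, -4.7], [15.9, -6.1], [18.6, -7.0], [21.4, -7.8]]
```

Call:
servo_tool(commands=[-3.5,-3,0,0.02,-1,-7.5,-6.5,0,0.04,-1,-13,-11.5,0,0.06,-1,-18.5,-17.5,0,0.08,-1,-24.5,-24,0,0.1,-1])

```text
time: 4.17
tool_pos: [0.4736, 0.1139, 0.1016]
eef_rot: [-3.142, -0.0, 2.998]
ft_force: [0.1, -1.3, 0.4]
finger_gap: 0.0006
gripper_force: 0.0
```

Call:
servo_tool(commands=[-5,-7,0,0.02,-1,-10,-14,0,0.04,-1,-14.5,-21,0,0.06,-1,-18.5,-28.5,0,0.08,-1,-22,-36.5,0,0.1,-1])

```text
time: 4.58
tool_pos: [0.4515, 0.0773, 0.1016]
eef_rot: [-3.142, -0.0, 3.098]
ft_force: [0.9, 2.7, -1.0]
finger_gap: 0.0007
gripper_force: 1.8
```

Call:
servo_tool(commands=[-3.5,-8,0,0.02,-1,-6,-16,0,0.04,-1,-8.5,-24,0,0.06,-1,-10.5,-32.5,0,0.08,-1,-12,-41,0,0.1,-1])

```text
time: 5.0
tool_pos: [0.4396, 0.0362, 0.1016]
eef_rot: [-3.142, -0.0, -3.085]
ft_force: [0.3, -0.2, 1.2]
finger_gap: 0.0005
gripper_force: 0.0
```

Call:
servo_tool(commands=[-1,-8.5,0,0.02,-1,-2,-17,0,0.04,-1,-2,-25.5,0,0.06,-1,-2,-34,0,0.08,-1,-1,-42.5,0,0.1,-1])

```text
time: 5.42
tool_pos: [0.4386, -0.0063, 0.1016]
eef_rot: [3.142, -0.0, -2.985]
ft_force: [0.6, 0.7, -1.0]
finger_gap: 0.0009
gripper_force: 0.1
```

```bash
python3 pegs.py
```

```text
peg0
  ([0.639, -0.148, 0.114], 0.94, 283.5, 0.164)
  ([0.567, 0.173, 0.12], 0.8, 101.8, 0.165)
  ([0.762, 0.047, 0.114], 0.66, 12.3, 0.165)
core_mid
  ([0.592, 0.085, 0.083], 0.86, 96.9, 0.074)
  ([0.601, 0.011, -0.006], 0.27, 240.3, 0.001)
kraft_core
  ([0.671, -0.048, 0.06], 0.42, 319.9, 0.092)
  ([0.437, -0.522, -0.002], 0.42, 252.9, 0.558)
  ([0.565, 0.172, 0.118], 0.37, 102.6, 0.165)
black_core
  ([0.539, -0.048, 0.056], 0.57, 223.9, 0.087)
5.6667 [ 0.43890796 -0.00564453  0.10165005] [ 3.14151197e+00 -1.62420070e-04 -2.98772437e+00] [0.22623164 0.36803175 0.94153599] -1.764735949084038
```

Call:
servo_tool(commands=[1,-7,0,0.02,-1,2.5,-14,0,0.04,-1,4,-22,0,0.06,-1,6.5,-31,0,0.08,-1,10,-41.5,0,0.1,-1])

```text
time: 6.08
tool_pos: [0.4489, -0.047, 0.1016]
eef_rot: [3.141, -0.0, -2.885]
ft_force: [0.5, 0.1, 0.1]
finger_gap: 0.0005
gripper_force: 0.0
```

Call:
servo_tool(commands=[3.5,-8,0,0.02,-1,7,-15.5,0,0.04,-1,11,-23,0,0.06,-1,15.5,-30.5,0,0.08,-1,20.5,-37.5,0,0.1,-1])

```text
time: 6.5
tool_pos: [0.4696, -0.0846, 0.1016]
eef_rot: [3.141, -0.0, -2.786]
ft_force: [0.3, -0.5, -0.1]
finger_gap: 0.0001
gripper_force: 0.0
```

Call:
servo_tool(commands=[5,-7,0,0,-1,10.5,-13.5,0,0,-1,16.5,-19.5,0,0,-1,23,-25.5,0,0,-1,29.5,-31,0,0,-1])

```text
time: 6.92
tool_pos: [0.4998, -0.1163, 0.1017]
eef_rot: [3.142, 0.0, -2.788]
ft_force: [0.3, 0.3, -1.0]
finger_gap: 0.0003
gripper_force: 0.1
```

Call:
servo_tool(commands=[6,-4.5,0,0,-1,12,-8.5,0,0,-1,17,-12,0,0,-1,21,-14.5,0,0,-1,24,-16,0,0,-1])

```text
time: 7.33
tool_pos: [0.5236, -0.1321, 0.1016]
eef_rot: [-3.142, 0.0, -2.788]
ft_force: [0.0, -0.3, 0.7]
finger_gap: 0.0002
gripper_force: 0.0
```

```bash
python3 pegs.py
```

```text
peg0
  ([0.445, 0.056, 0.119], 0.89, 164.1, 0.162)
  ([0.757, -0.038, 0.116], 0.84, 342.3, 0.163)
  ([0.649, 0.167, 0.114], 0.73, 72.7, 0.163)
  ([0.555, -0.141, 0.111], 0.64, 253.3, 0.159)
  ([0.692, 0.042, 0.06], 0.38, 18.8, 0.096)
core_mid
  ([0.532, 0.037, 0.08], 0.79, 159.9, 0.073)
kraft_core
  ([0.69, 0.043, 0.058], 0.69, 19.5, 0.094)
  ([0.435, -0.517, 0.001], 0.61, 252.6, 0.554)
  ([0.279, 0.195, 0.002], 0.59, 150.4, 0.37)
black_core
  ([0.621, -0.077, 0.061], 0.49, 282.9, 0.091)
7.5833 [ 0.52275422 -0.13160928  0.10160271] [ 3.14128049e+00 -4.21163878e-04 -2.78729410e+00] [0.29853222 0.41342584 0.11795701] -2.193820251048507
```

Call:
servo_tool(commands=[5,-2.5,0,0,-1,11.5,-6,0,0,-1,18.5,-8.5,0,0,-1,25,-11,0,0,-1,29,-12.5,0,0,-1])

```text
time: 8.0
tool_pos: [0.5535, -0.1448, 0.1018]
eef_rot: [-3.141, 0.001, -2.787]
ft_force: [-0.2, 0.3, -0.5]
finger_gap: 0.0007
gripper_force: 0.0
```

Call:
servo_tool(commands=[-8,4,0,0,-1,-10,5,15,0,-1,-10,5,45,0,-1,-10,5,80,0,-1,-10,5,110,0,-1])

```text
time: 8.42
tool_pos: [0.541, -0.1388, 0.2128]
eef_rot: [3.141, -0.001, -2.787]
ft_force: [0.2, -1.0, -0.9]
finger_gap: 0.0004
gripper_force: 0.0
```

Call:
servo_tool(commands=[-20,10,20,0,0,-50,20,50,0,1,-80,30,80,0,1,-105,40,80,0,1,-120,60,80,0,1])

```text
time: 8.83
tool_pos: [0.4196, -0.0793, 0.293]
eef_rot: [-3.14, 0.002, -2.789]
ft_force: [-0.2, 1.0, -0.9]
finger_gap: 0.0305
gripper_force: 0.0
```

```bash
python3 pegs.py
python3 - <<'E'
from h import *
save('wrist','w1.png',scale=1.2); save('top','t1.png',(160,85,310,225),4)
for c in ['top','wrist']:
  if c=='wrist': cams.read_camera(c)
  for n in ['core_mid','tipped_core']: print(c,n,[(np.round(d['position'],3).tolist(),round(d['conf'],2)) for d in models.pinpoint(n,c)][:3])
s=robot.observe();print(s['time'],s['tool_pos'],s['eef_rot'],s['q'])
E
```

```text
peg0
  ([0.438, 0.009, 0.119], 0.96, 180.8, 0.163)
  ([0.597, 0.172, 0.115], 0.87, 91.4, 0.161)
  ([0.76, 0.013, 0.116], 0.74, 0.5, 0.159)
core_mid
  ([0.527, 0.017, 0.079], 0.54, 176.0, 0.074)
kraft_core
  ([0.677, 0.07, 0.059], 0.62, 37.6, 0.096)
  ([0.431, -0.521, -0.0], 0.62, 252.3, 0.559)
  ([0.278, 0.195, -0.001], 0.59, 150.4, 0.371)
  ([0.6, 0.175, 0.112], 0.16, 90.5, 0.163)
black_core
  ([0.646, -0.063, 0.058], 0.49, 301.0, 0.087)
9.0833 [ 0.42225166 -0.07934838  0.29170756] [-3.14116772e+00  3.73413748e-04 -2.78684785e+00] [0.20683471 0.25431547 0.59383047] -2.1388051940366735
top core_mid [([0.53, 0.018, 0.08], 0.55), ([0.44, 0.375, -0.0], 0.29)]
top tipped_core [([0.524, 0.019, 0.066], 0.61), ([0.649, -0.065, 0.061], 0.44)]
wrist core_mid [([0.525, 0.018, 0.086], 0.9), ([0.646, -0.06, 0.06], 0.36)]
wrist tipped_core [([0.532, 0.015, 0.06], 0.59), ([0.603, 0.014, 0.107], 0.56)]
9.4333 [ 0.42234315 -0.0795548   0.29132368] [ 3.14120274e+00 -6.06954929e-04 -2.78778937e+00] [-2.13878115e-01  6.02658636e-02  1.98509220e+00  2.70436123e-06
  1.09695599e+00 -2.13847884e+00]
```

View pics/t1.png

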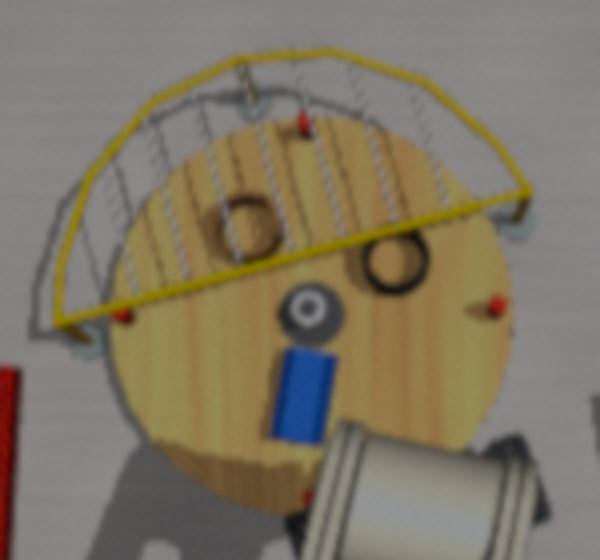

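View pics/w1.png

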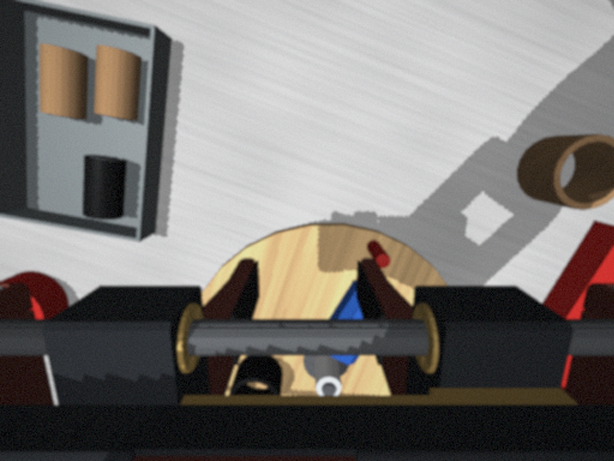

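The top crop shows the blue core in the open at (303,395), its axis about 172° from world x. The kraft core (250,230) and black core (395,262) are still standing. The wrist view agrees, with the blue core at (350,315). I'll move above it and look once more before descending.

Call:
servo_tool(commands=[25,23,0,-0.1,1,55,50,0,-0.2,1,85,77,0,-0.3,1,104,96,-10,-0.4,1,105.5,97.5,-30,-0.49,1])

```text
time: 9.85
tool_pos: [0.5327, 0.021, 0.2632]
eef_rot: [3.14, 0.007, 3.003]
ft_force: [-0.2, -0.3, 0.1]
finger_gap: 0.0876
gripper_force: 0.0
```

Call:
servo_tool(commands=[0,0,-20,0,1,0,0,-40,0,1,0,0,-50,0,1,0,0,-50,0,1,0,0,-50,0,1])

```text
time: 10.27
tool_pos: [0.5277, 0.018, 0.2116]
eef_rot: [-3.141, -0.001, 3.006]
ft_force: [1.1, -0.6, 0.4]
finger_gap: 0.0877
gripper_force: 0.0
```

Run:
```python
from h import *
for c in ['top','wrist']:
  im=cams.read_camera(c)
  for n in ['core_mid']: print(c,n,[(np.round(d['position'],3).tolist(),round(d['conf'],2)) for d in models.pinpoint(n,c)][:3])
  hsv=cv2.cvtColor(im,cv2.COLOR_RGB2HSV); m=cv2.inRange(hsv,(105,120,50),(130,255,255))
  k,l,st,ce=cv2.connectedComponentsWithStats(m)
  for i in range(1,k):
    if st[i,4]>60: 
      pts=np.argwhere(l==i)[:,::-1].astype(np.float32); r=cv2.minAreaRect(pts)
      b=[ray(c,*p,.106)[:2].round(3).tolist() for p in cv2.boxPoints(r)]
      print(c,st[i].tolist(),ray(c,*r[0],.106).round(3),b)
cv2.imwrite('pics/w2.png',im[:,:,::-1])
s=robot.observe();print(s['time'],s['tool_pos'],s['eef_rot'],s['finger_gap'])
```

```text
top core_mid [([0.528, 0.018, 0.082], 0.47)]
top [68, 123, 21, 20, 313] [0.699 0.568 0.106] [[0.701, 0.616], [0.747, 0.572], [0.698, 0.521], [0.652, 0.565]]
wrist core_mid [([0.524, 0.02, 0.087], 0.76)]
wrist [233, 148, 47, 87, 3848] [0.524 0.018 0.106] [[0.482, 0.003], [0.488, 0.044], [0.57, 0.034], [0.564, -0.01]]
10.4667 [0.52839622 0.01803572 0.21293631] [3.14127183e+00 2.23937266e-03 3.00547536e+00] 0.08790250570201519
```

View pics/w2.png

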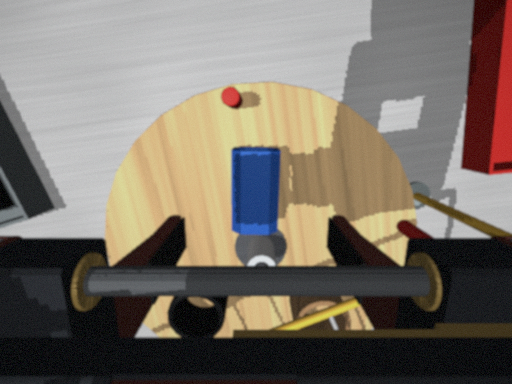

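The wrist view shows the blue tube at (255,191), upright in the image and lined up with the fingers. The blue-mask midpoint is (0.524, 0.018), under the TCP. I'll descend and grip.

Call:
servo_tool(commands=[-2,0,-30,0,1,-2,0,-60,0,1,-2,0,-90,0,1,-2,0,-115,0,1,-2,0,-122,0,1], newtons=12)

```text
time: 10.88
tool_pos: [0.5241, 0.0181, 0.0873]
eef_rot: [-3.141, -0.004, 3.006]
ft_force: [-1.4, 0.3, -0.2]
finger_gap: 0.0881
gripper_force: 0.0
```

Call:
servo_tool(commands=[0,0,-4,0,1,0,0,-7,0,1,0,0,-7,0,0.4,0,0,-7,0,0.2,0,0,-7,0,0.1])

```text
time: 11.3
tool_pos: [0.5265, 0.0182, 0.0839]
eef_rot: [3.141, 0.002, 3.006]
ft_force: [0.1, 0.1, 0.1]
finger_gap: 0.0709
gripper_force: 0.0
```

Call:
servo_tool(commands=[0,0,0,0,-0.1,0,0,0,0,-0.3,0,0,0,0,-1,0,0,0,0,-1,0,0,0,0,-1])

```text
time: 11.72
tool_pos: [0.5258, 0.0182, 0.083]
eef_rot: [3.142, 0.0, 3.006]
ft_force: [-0.3, -0.4, 3.4]
finger_gap: 0.046
gripper_force: 11.9
```

Call:
servo_tool(commands=[0,0,4,0,-1,0,0,15,0,-1,0,0,35,0,-1,0,0,60,0,-1,0,0,85,0,-1])

```text
time: 12.13
tool_pos: [0.5251, 0.0182, 0.1689]
eef_rot: [-3.141, -0.001, 3.006]
ft_force: [0.8, 0.2, -0.0]
finger_gap: 0.0462
gripper_force: 11.9
```

Call:
servo_tool(commands=[0,0,25,0,-1,0,0,40,0,-1,-3,15,45,0,-1,-9,40,45,0,-1,-17,70,45,0,-1])

```text
time: 12.55
tool_pos: [0.5092, 0.0881, 0.2143]
eef_rot: [3.141, 0.002, 3.003]
ft_force: [0.4, 0.7, -1.7]
finger_gap: 0.0457
gripper_force: 11.9
```

```bash
python3 pegs.py
python3 - <<'E'
from h import *
print(robot.observe()['finger_gap'],[(np.round(d['position'],3).tolist(),round(d['conf'],2)) for d in models.pinpoint('reject_tray','top')][:2])
E
```

```text
peg0
  ([0.439, 0.007, 0.118], 0.88, 181.5, 0.162)
  ([0.595, 0.174, 0.114], 0.71, 92.2, 0.163)
  ([0.441, 0.369, -0.001], 0.7, 114.1, 0.392)
  ([0.761, 0.013, 0.117], 0.69, 0.5, 0.16)
  ([0.608, -0.151, 0.111], 0.59, 272.4, 0.162)
core_mid
  ([0.511, 0.088, 0.212], 0.38, 139.7, 0.118)
kraft_core
  ([0.679, 0.068, 0.058], 0.71, 35.8, 0.096)
  ([0.436, -0.521, -0.001], 0.42, 252.8, 0.558)
black_core
12.8 [0.50871159 0.08799637 0.21313594] [-3.14141093e+00  5.00640600e-04  3.00662643e+00] [-0.41953657 -0.56760902 -0.4626241 ] -1.287195605030788
0.045923137394363024 [([0.441, 0.372, 0.0], 0.71), ([0.432, -0.36, 0.0], 0.67)]
```

Call:
servo_tool(commands=[-8,33,0,0,-1,-16,69,0,0,-1,-25,106,0,0,-1,-34,143,0,0,-1,-43,180,0,0,-1])

```text
time: 13.27
tool_pos: [0.4657, 0.2687, 0.2128]
eef_rot: [-3.141, 0.0, 3.004]
ft_force: [1.3, -0.3, -0.5]
finger_gap: 0.0459
gripper_force: 11.9
```

Call:
servo_tool(commands=[-8,35,0,0,-1,-16,67,0,0,-1,-22,92,0,0,-1,-25,104,-15,0,-1,-25,104,-45,0,-1])

```text
time: 13.68
tool_pos: [0.443, 0.3758, 0.1704]
eef_rot: [3.135, 0.005, 3.007]
ft_force: [0.2, -0.0, -1.0]
finger_gap: 0.0463
gripper_force: 11.9
```

Call:
servo_tool(commands=[0,0,-30,0,-1,0,0,-60,0,-1,0,0,-90,0,-1,0,0,-112,0,-1,0,0,-124,0,-1])

```text
time: 14.1
tool_pos: [0.4402, 0.3703, 0.0408]
eef_rot: [-3.139, -0.003, 3.004]
ft_force: [-0.5, -0.5, -1.0]
finger_gap: 0.0456
gripper_force: 11.9
```

Call:
servo_tool(commands=[0,0,-6,0,-1,0,0,-11,0,-1,0,0,-14,0,-1,0,0,-15,0,-1,0,0,-15,0,-1])

```text
time: 14.52
tool_pos: [0.4412, 0.3726, 0.0295]
eef_rot: [3.141, 0.001, 3.006]
ft_force: [0.8, -0.1, -0.4]
finger_gap: 0.0461
gripper_force: 11.9
```

Call:
servo_tool(commands=[0,0,-1,0,-1,0,0,-1.5,0,-1,0,0,-2,0,-1,0,0,-2,0,-1,0,0,-2,0,-1])

```text
time: 14.93
tool_pos: [0.4407, 0.3723, 0.027]
eef_rot: [3.141, 0.0, 3.006]
ft_force: [-0.7, -0.1, 1.5]
finger_gap: 0.0461
gripper_force: 11.9
```

Call:
servo_tool(commands=[0,0,0,0,0.1,0,0,0,0,0.2,0,0,0,0,0.4,0,0,0,0,0.6,0,0,0,0,0.6])

```text
time: 15.35
tool_pos: [0.4406, 0.3722, 0.0266]
eef_rot: [-3.142, -0.0, 3.006]
ft_force: [0.7, -0.7, -0.1]
finger_gap: 0.0683
gripper_force: 0.0
```

Call:
servo_tool(commands=[0,0,10,0,0.6,0,0,35,0,0.6,0,0,70,0,0.6,0,0,105,0,0.6,0,0,140,0,0.6])

```text
time: 15.77
tool_pos: [0.4403, 0.3719, 0.1686]
eef_rot: [-3.141, -0.0, 3.006]
ft_force: [0.1, 1.3, -0.2]
finger_gap: 0.0702
gripper_force: 0.0
```

Call:
servo_tool(commands=[-15,20,10,0,0.6,-40,50,20,0,0.6,-65,80,30,0,0.6,-90,110,30,0,0.6,-110,130,30,0,0.6])

```text
time: 16.18
tool_pos: [0.3293, 0.5047, 0.1987]
eef_rot: [3.138, 0.001, 3.006]
ft_force: [0.1, 0.7, -0.5]
finger_gap: 0.07
gripper_force: 0.0
```

```bash
python3 pegs.py
python3 - <<'E'
from h import *
save('scene','s2.png',scale=1.5)
for n in ['tipped_core','core_mid','roller','tape_roll']:print(n,[(np.round(d['position'],3).tolist(),round(d['conf'],2)) for d in models.pinpoint(n,'scene')][:2])
s=robot.observe();print(s['time'],s['tool_pos'],s['qd'])
E
```

```text
peg0
  ([0.609, -0.148, 0.112], 0.79, 272.8, 0.159)
  ([0.598, 0.174, 0.117], 0.75, 91.1, 0.162)
  ([0.764, 0.014, 0.117], 0.64, 0.7, 0.163)
  ([0.44, 0.01, 0.119], 0.62, 180.5, 0.161)
core_mid
  ([0.44, 0.373, 0.025], 0.54, 114.0, 0.395)
kraft_core
  ([0.278, 0.194, -0.002], 0.69, 150.5, 0.371)
  ([0.68, 0.071, 0.058], 0.47, 36.9, 0.099)
  ([0.434, -0.523, -0.0], 0.43, 252.6, 0.56)
black_core
  ([0.65, -0.064, 0.058], 0.7, 302.9, 0.09)
16.4333 [0.33073512 0.50168027 0.19694466] [-3.14122779e+00  1.88017945e-04  3.00630549e+00] [ 0.61329924 -0.55020514 -1.07715415] -0.4669898987389621
tipped_core [([0.444, 0.371, 0.003], 0.77)]
core_mid [([0.444, 0.373, 0.029], 0.62)]
roller [([0.698, 0.42, -0.002], 0.88), ([0.601, 0.014, 0.114], 0.48)]
tape_roll [([0.694, -0.386, 0.0], 0.65)]
16.6833 [0.33149493 0.50136564 0.19665744] [ 0.00408211  0.00225468 -0.00120952 -0.0001274  -0.00126878  0.00115768]
```

View pics/s2.png

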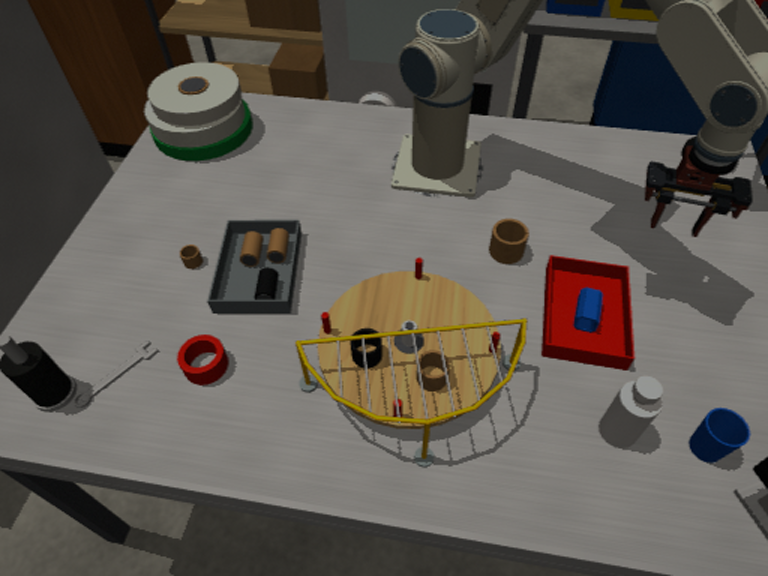

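The scene shows the blue core flat in the red tray at (588,310). The black core (367,347) and kraft core (433,371) are still upright, the platter is at rest, and the tape roll and roller have not moved.

```bash
python3 -c "
from plant import workorder
print(workorder.close_job())"
```

```text
the job is handed in; nothing more can be done
None
```

The job is handed in: the blue core lies flat in the red reject tray, the platter is at rest with both standing cores upright, and the tape roll and roller have not moved (about 17 s of the 72 s used).

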